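# Release the stone from the ratchet clamp

### The arm

A 6-joint arm with a two-finger parallel gripper is mounted at the origin on the work surface. World frame = base frame: x ahead of the robot, y to its left, z up, the work surface at z = 0. Lengths are in m, angles in rad, forces in N, time in s.
With the tool pointing down it reaches from about 0.425 to 0.925 m from the base axis. Payload 12.5 kg.
Tool frame: the origin (TCP) lies at the very end of the fingers, on their centre line; the grasp point (between the pads) lies 19 mm behind it; z points along the fingers, y is the direction in which the jaws open and shut (so a half turn about z gives the same grasp; the last joint's range is limited). The gripper opens to 85 mm and grips with 20 to 120 N. Pads are 22 mm wide; open, the fingers measure 114 mm over their backs; the gripper's body (76 mm by 85 mm) begins 54 mm behind the grasp point. The pads swing forward as they close: fully open they stand 13 mm farther back than shut.
Start: joints at [-0.106, 0.491, 1.559, -0, 1.092, -0.106], TCP at [0.625, 0, 0.231] pointing down, gripper open.
Joint ranges: [-3.1, 3.1], [-0.84, 2.19], [0.05, 2.79], [-1.13, 4.28], [0.06, 2.93], [-2.69, 2.69]. Speed limits (rad/s): [2.22, 2.22, 2.79, 3.14, 3.14, 3.14].

### API

Orientations are given as a unit quaternion [w, x, y, z].
In Python, from plant import * gives the robot as it stands. The module is installed in compiled form; this text tells all that it offers.
- The arm moves only by the tool apply_moves, never from a script. Its arguments are lists of equal length, an entry for each row: "delta_pos": the shift along the tool's x, y, z each as a share of 200 mm, from -1 to 1, a list of three; "twist": the turn about the tool's z as a share of 360 degrees, from -1 to 1; "fingers": the gripper command: -1 is shut, 1 is fully open, values between are in proportion. In form: {"delta_pos": [[x, y, z], ...], "twist": [twist, ...], "fingers": [fingers, ...]}. A call has 1 to 5 rows; each row is the pose to reach, as a shift and turn from the pose commanded when the call began, along the tool's axes at that moment, turning the shorter way round; what a row does not reach only later rows make up. A row lasts 1/8 s, in which the tool goes at most 62.5 mm and 10.7 degrees, less where a joint would pass 70% of its speed; a pose out of reach is approached as far as the arm can. A call with a number of a shift or a turn outside -1 to 1 is refused whole. A call with a gripper value outside its range is refused whole. The fingers move at their own pace and stop on an object; the grip force is fixed at half the most. Time passes only in rows, so rows that repeat a pose let the fingers close. It gives the time, the measured TCP pose, the force and the opening at its end, in the units of the state.
- sense(): the state, without advancing time (a new reading comes with each control period).
- snapshot(name): name is "scene" or "side" or "wrist"; returns (picture, depth): 384x512x3 uint8, blue, green, red; 384x512 float32, m along the optical axis (not along the pixel's ray), 0 where there is no reading.
- camera_info(name): a dict with "fov_y" (degrees; the focal length in pixels is half the picture's height over the tangent of half this angle, whatever the lens; pixels are square), "cx", "cy" (the principal point, pixels), "dist_coeffs" ([k1, k2, p1, p2, k3] as OpenCV has them; the pictures are not rectified), "origin" and "rotation" of the camera in the world; the wrist camera has in their place "tool_from_camera" (4x4, takes a point from camera to tool coordinates, whose origin is the TCP and whose axes are the flange's). Camera axes: x right, y down, z forward; pixel columns grow to the right and rows downward; lengths in m; the calibration is good to about 2 mm. A picture is of the moment at which its call begins: read the wrist's pose just before it. camera_info takes no time and is no camera call.
- finish_job(): hands the job in, once; it reports no verdict.
The state is a dict: "t": time; "joints": joint angles; "qvel": joint speeds; "joint_torque": joint torques, N m; "tool_pos": TCP position; "ee_rot": TCP orientation; "contact_force": force on the tool from outside, world axes, zero at the start; "moment": the same for the moment, N m; "opening": finger opening in m.
Only numpy, scipy, OpenCV 4.12 (cv2) and the standard library are available. Lean on these libraries where they do the work, as an engineer would, in place of code of your own. Each camera call takes 0.05 s, during which the arm holds its last target.

### The job

Unclamp the carved stone: flip the red direction lever on the clamp's ratchet head over to the loosening side, then pump the handle to turn the ratchet wheel anticlockwise (seen from above) until you feel its yellow stop finger press home on the blue stop roller, and let go with the finger still resting there. Seat it with a firm but light push, never forcing it, turn the wheel only by the handle, and never tighten the clamp further. Leave the stone and the things around undisturbed.

Things in the scene. Friction and masses are not known exactly. Their poses are not given: they have to be found in the camera images.
- clamp: Grey steel hold-down clamp fixed to the bench: base plate 150 x 215 x 15 mm, column at its local +y side, bridge (local x +-62, y -46 to +126 mm, top 135 mm above the bench). Origin on the bench right below the vertical screw axis; z up. The screw (20 mm thick) sticks out up to 194 mm high. At handle value 0 the handle points to local -y.
- handle (a joint): Swing of the ratchet handle about the screw axis, rad, +-0.7 to end stops; grows anticlockwise seen from above. Dragging it alone takes about 1.5 N at the grip; turning the wheel to loosen about 4 to 6 N. It stays where it is left.
- handle_grip (a point): Middle of the handle's black grip, 150 mm from the screw axis, 156 mm above the bench. The bar there is 22 mm wide (26 with its round sleeve), 18 mm thick (underside 145, top 167 mm high), spans 88 to 210 mm from the axis, and has free space on both sides and below; it can be pinched or straddled from above.
- pawl (a joint): Red direction lever on the ratchet head, rocking about an upright pin 56 mm out along the handle; rad, anticlockwise positive. It snaps over centre (about 2 N at the knob) and rests at about -0.2 to -0.45 = tightening, +0.2 to +0.45 = loosening: handle then drives the wheel anticlockwise and clicks back freely clockwise. Starts on tightening.
- lever_knob (a point): Centre of the lever's upright red knob, 12 mm across, standing 166 to 194 mm above the bench, 30 mm from the lever's pin and so about 85 mm out from the screw axis. Over the top of the handle head (162 mm high); the red arm under the knob is 165 to 172 mm high. It moves about 12 mm to each side of the handle's middle line; push it anticlockwise to loosen.
- wheel: Steel ratchet wheel on the screw axis, 76 mm across, 16 teeth (0.39 rad apart), 140 to 150 mm above the bench, turned by the handle only in the lever's direction; stiff, it stays where it is left. Origin on the bench below the axis. Turning it anticlockwise lifts the screw and pad off the stone.
- stop_finger (a point): Centre line of the yellow upright stop finger (8 mm thick, top 164 mm high) that turns with the wheel, 52 mm from the screw axis. This point is 155 mm high. It must travel 0.7 to 1.3 rad anticlockwise to the stop, usually more than one swing of the handle.
- stop: The stop fixed on the bridge, at a different angle each time, with all it carries. Body origin on the bench below the screw axis. The wheel's finger is seated when pressed on it with at least 8 N (push at the handle grip about 5 to 8 N) and the stop is forced above 35 N (about 14 to 17 N at the grip); aim for 8 to 10 N at the grip. It yields some 0.04 mm per N.
- stop_peg (a point): Axis of the stop's steel stud, 52 mm from the screw axis; this point is 155 mm high. On the stud sits a blue roller 12 mm thick, top 162 mm high, locked 2.5 mm off centre to a side that differs and is not measured: finger and roller touch when finger and stud axes are anywhere from 7.5 to 12.5 mm apart, so the touch must be felt at the handle.
- stone: Carved stone block about 108 x 94 x 60 mm lying loose on the clamp's base under the pad; leave it. Origin at the centre of its underside.
- mallet: Wooden mallet lying on the bench, head 75 x 110 x 70 mm, handle towards its local -x, 240 mm long overall; leave it.
- chisel: Flat steel stone chisel lying on the bench, 180 mm long along its x, 16 mm thick; leave it.
- offcut: Pale stone offcut 70 x 50 x 35 mm on the bench; leave it.

How it is judged:
By the outcome, as a careful person would: the job done as asked, in the order asked, and still so for the second after the job is handed in, with the robot touching nothing.
It also fails if it takes over 58 s, if anything falls off the work surface, if the arm or the gripper's body presses on something with over 40 N, if the wrist force passes 120 N, or if a joint passes its speed limit or range.

## Working session

There is one attempt and no reset: what is moved stays moved. The work goes in short steps, Python scripts to look and compute and a tool call to move; the robot and the scene stay as the last step left them, time stands still between calls to the robot, and variables do not carry over. Pictures are saved under pics/ and viewed, and the job is handed in when it is done.

Besides the shell and the picture viewer there is one more tool, called after "Emit:" by a JSON object that holds its "fn" and its "kwargs". apply_moves: Moves the arm, as the interface text tells. Its arguments: {"type":"object","properties":{"delta_pos":{"type":"array","items":{"type":"array","items":{"type":"number","minimum":-1,"maximum":1}}},"twist":{"type":"array","items":{"type":"number","minimum":-1,"maximum":1}},"fingers":{"type":"array","items":{"type":"number"}}},"required":["delta_pos","twist","fingers"]}

```bash
ls; mkdir -p pics; cat > h.py <<'E'
from plant import *
import numpy as np, cv2
E
python3 - <<'E'
from h import *
s=sense()
print({k:np.round(v,4).tolist() for k,v in s.items()})
for n in ("scene","side","wrist"):
    i=camera_info(n); print(n,i)
    p,d=snapshot(n); cv2.imwrite(f"pics/{n}0.png",p); np.save(f"{n}0.npy",d)
E
```

```text
pics
{'t': 0.0, 'joints': [-0.1056, 0.4916, 1.5595, -0.0, 1.0917, -0.1056], 'qvel': [0.001, -0.0001, -0.0001, 0.0019, 0.0003, -0.0004], 'joint_torque': [-0.0003, -61.8447, -26.1597, -0.0001, 0.004, -0.0], 'tool_pos': [0.6248, 0.0, 0.2307], 'ee_rot': [-0.0004, 0.7071, 0.7071, -0.0004], 'contact_force': [0.6854, -0.3709, 0.667], 'moment': [-0.0107, 0.0218, 0.0351], 'opening': 0.0853}
scene {'fov_y': 47.46702896277658, 'cx': 252.02881276592638, 'cy': 191.6376460221229, 'dist_coeffs': array([0.04111192, 0.        , 0.        , 0.        , 0.        ]), 'origin': array([ 1.03020853, -0.61607876,  0.91917005]), 'rotation': array([-0.33817492,  0.89537169,  0.26875848, -0.1082411 ])}
side {'fov_y': 52.26082197117945, 'cx': 259.779815124885, 'cy': 190.1706034448904, 'dist_coeffs': array([0.04153595, 0.        , 0.        , 0.        , 0.        ]), 'origin': array([ 0.09637128, -0.08694849,  0.6867137 ]), 'rotation': array([-0.28506177,  0.6854377 , -0.61630546,  0.26283555])}
wrist {'fov_y': 61.241830949984156, 'cx': 253.63365853412438, 'cy': 194.05988461740264, 'dist_coeffs': array([-0.09186728,  0.        ,  0.        ,  0.        ,  0.        ]), 'tool_from_camera': array([[ 1.00999374e-03, -9.53157839e-01, -3.02471675e-01,
         7.70520705e-02],
       [ 9.99999443e-01,  1.05534269e-03,  1.35054839e-05,
        -3.81265923e-04],
       [ 3.06338412e-04, -3.02471520e-01,  9.53158374e-01,
        -1.43631715e-01],
       [ 0.00000000e+00,  0.00000000e+00,  0.00000000e+00,
         1.00000000e+00]])}
```

View pics/scene0.png

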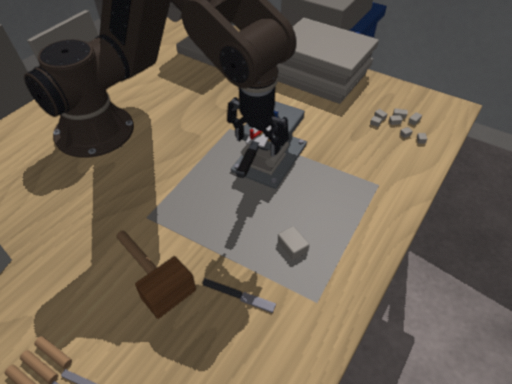

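View pics/side0.png

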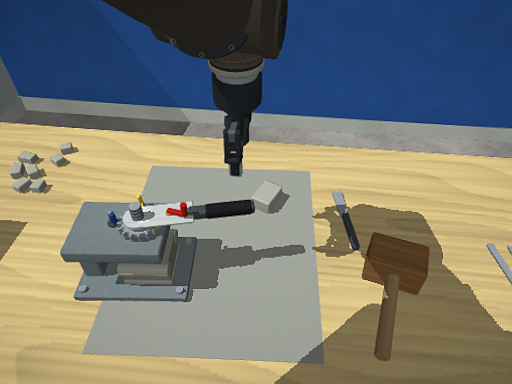

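View pics/wrist0.png

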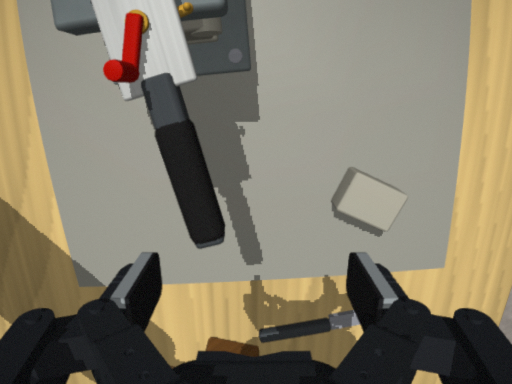

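```bash
cat >> h.py <<'E'
from scipy.spatial.transform import Rotation as R
def qR(q): return R.from_quat([q[1],q[2],q[3],q[0]]).as_matrix()
def cam(name,st=None):
    i=camera_info(name); f=192/np.tan(np.radians(i["fov_y"]/2))
    K=np.array([[f,0,i["cx"]],[0,f,i["cy"]],[0,0,1]])
    if name=="wrist":
        st=st or sense(); T=np.eye(4); T[:3,:3]=qR(st["ee_rot"]); T[:3,3]=st["tool_pos"]
        T=T@i["tool_from_camera"]; Rm,o=T[:3,:3],T[:3,3]
    else:
        q=i["rotation"]; Rm=qR(q) if np.shape(q)==(4,) else np.array(q); o=np.array(i["origin"])
    return K,np.array(i["dist_coeffs"]),Rm,o
def ray(c,uv):
    K,D,Rm,o=c
    p=cv2.undistortPoints(np.array(uv,float).reshape(-1,1,2),K,D).reshape(-1,2)
    return np.c_[p,np.ones(len(p))]@Rm.T
def onz(c,uv,z):
    d=ray(c,uv); return c[3]+d*((z-c[3][2])/d[:,2])[:,None]
def proj(c,P):
    K,D,Rm,o=c; r=Rm.T; return cv2.projectPoints(np.array(P,float).reshape(-1,1,3),cv2.Rodrigues(r)[0],-r@o,K,D)[0].reshape(-1,2)
def pts(c,depth,m):
    v,u=np.nonzero(m&(depth>0)); return np.c_[u,v],c[3]+ray(c,np.c_[u,v])*depth[v,u][:,None]
def masks(p):
    h=cv2.cvtColor(p,cv2.COLOR_BGR2HSV).astype(int); H,S,V=h[...,0],h[...,1],h[...,2]
    return dict(red=((H<6)|(H>174))&(S>170)&(V>80),yellow=(H>20)&(H<32)&(S>170)&(V>90),gold=(H>14)&(H<32)&(S>180)&(V>60),blue=(H>100)&(H<125)&(S>130)&(V>50))
def tri(c1,u1,c2,u2):
    d1=ray(c1,u1)[0];d2=ray(c2,u2)[0];A=np.c_[d1,-d2];x=np.linalg.lstsq(A,c2[3]-c1[3],rcond=None)[0]
    a=c1[3]+d1*x[0];b=c2[3]+d2*x[1];return (a+b)/2,np.linalg.norm(a-b)
E
python3 - <<'E'
from h import *
for n in("side","wrist"):
    p=cv2.imread(f"pics/{n}0.png");d=np.load(f"{n}0.npy");c=cam(n)
    for k,m in masks(p).items():
        if n=="side": m=m.copy(); m[:190]=0
        num,l,st,ce=cv2.connectedComponentsWithStats(m.astype(np.uint8))
        for j in range(1,num):
            if st[j,4]>8 and st[j,4]<4000:
                uv,P=pts(c,d,l==j); print(n,k,st[j],ce[j].round(1),P.mean(0).round(3),P.min(0).round(3),P.max(0).round(3))
p=cv2.imread("pics/side0.png");cv2.imwrite("pics/side0c.png",cv2.resize(p[185:275,60:270],None,fx=3.8,fy=3.8,interpolation=2))
E
```

```text
side red [167 203  21  14 146] [179.1 210.3] [0.548 0.098 0.177] [0.542 0.084 0.167] [0.559 0.121 0.195]
side yellow [137 195   6  11  32] [139.7 199.4] [0.588 0.186 0.155] [0.584 0.184 0.143] [0.592 0.19  0.165]
side gold [137 195   7  10  32] [139.7 199.4] [0.588 0.186 0.155] [0.586 0.182 0.142] [0.592 0.19  0.165]
side blue [108 212   9  12  62] [112.4 218.1] [0.539 0.221 0.152] [0.536 0.217 0.138] [0.55  0.225 0.163]
wrist red [ 104   13   38   68 1171] [126.3  48.7] [0.552 0.102 0.18 ] [0.544 0.084 0.17 ] [0.559 0.123 0.197]
wrist yellow [180   5   6   6  14] [181.9   7.4] [0.579 0.13  0.15 ] [0.577 0.128 0.148] [0.581 0.131 0.153]
wrist yellow [187   4   4   5  12] [188.3   5.8] [0.583 0.13  0.152] [0.582 0.129 0.151] [0.584 0.131 0.153]
wrist gold [179   4  13  12  91] [185.    8.6] [0.581 0.129 0.15 ] [0.576 0.126 0.147] [0.585 0.132 0.153]
wrist gold [130  11  18  21  95] [142.3  19.7] [0.558 0.12  0.167] [0.552 0.113 0.165] [0.561 0.125 0.172]
```

View pics/side0c.png

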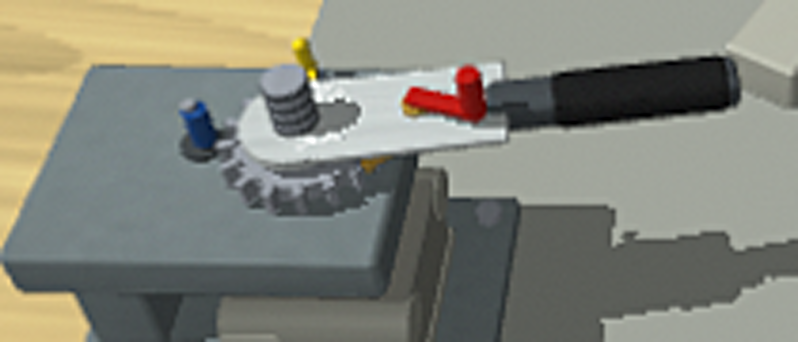

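```bash
python3 - <<'E'
from h import *
cs=cam("side");cw=cam("wrist")
print("screw",onz(cs,[[135.8,203.8]],.194))
ps,ds=cv2.imread("pics/side0.png"),np.load("side0.npy")
pw,dw=cv2.imread("pics/wrist0.png"),np.load("wrist0.npy")
# screw depth points
for n,c,p,d,box in(("side",cs,ps,ds,(120,190,270,230)),("wrist",cw,pw,dw,(100,70,240,260))):
    m=np.zeros(d.shape,bool);m[box[1]:box[3],box[0]:box[2]]=1
    uv,P=pts(c,d,m)
    s=P[(P[:,2]>.175)]; print(n,"hi",len(s),s.mean(0) if len(s) else 0)
    if n=="side":
        s=P[(P[:,2]>.172)&(P[:,1]>.14)];print(s.mean(0),s.min(0),s.max(0),len(s))
    V=p[uv[:,1],uv[:,0]].max(1)
    g=P[(V<60)&(P[:,2]>.14)&(P[:,2]<.175)]
    xy=g[:,:2];ce=xy.mean(0);u,sv,vt=np.linalg.svd(xy-ce,full_matrices=False)
    t=(xy-ce)@vt[0];w=(xy-ce)@vt[1]
    print(n,"grip",len(g),ce,vt[0],np.percentile(t,[0,1,99,100]),np.percentile(w,[1,99]),g[:,2].min(),g[:,2].max())
E
```

```text
screw [[0.54057561 0.1691904  0.194     ]]
side hi 213 [0.54034668 0.14394466 0.186431  ]
[0.53688976 0.17070285 0.18465336] [0.52892182 0.16145628 0.17206002] [0.5504694  0.18254442 0.19116517] 164
side grip 759 [0.57362926 0.02240376] [ 0.26807673 -0.96339756] [-0.15087382 -0.14585764  0.05236799  0.05448551] [-0.00815929  0.01604942] 0.14944455182983762 0.17206002241630225
wrist hi 497 [0.55916248 0.06491866 0.20779847]
wrist grip 4997 [0.5818072  0.02346154] [ 0.25355211 -0.96732173] [-0.06602249 -0.05838195  0.04801997  0.0523328 ] [-0.01040736  0.01301921] 0.151489138790698 0.17023265583399827
```

Emit:
{"fn": "apply_moves", "kwargs": {"delta_pos": [[0.2, -0.15, -0.15], [0.45, -0.35, -0.25], [0.45, -0.35, -0.25], [0.45, -0.35, -0.25]], "twist": [-0.02, -0.043, -0.043, -0.043], "fingers": [-0.3, -0.3, -0.3, -0.3]}}

```text
t: 0.65
tool_pos: [0.5551, 0.0901, 0.2814]
ee_rot: [0.0, 0.605, 0.796, 0.0]
contact_force: [0.1, -0.6, 0.5]
opening: 0.0298
```

```bash
python3 - <<'E'
from h import *
s=sense();print({k:np.round(s[k],4).tolist() for k in("t","tool_pos","ee_rot","contact_force","opening","qvel")})
p,d=snapshot("wrist"); cv2.imwrite("pics/wrist1.png",p); np.save("wrist1.npy",d);import pickle;pickle.dump(s,open("s1.pkl","wb"))
c=cam("wrist",s)
for k,m in masks(p).items():
    num,l,st,ce=cv2.connectedComponentsWithStats(m.astype(np.uint8))
    for j in range(1,num):
        if st[j,4]>15 and st[j,4]<4000:
            uv,P=pts(c,d,l==j); print(k,st[j],ce[j].round(1),P.mean(0).round(3),P.min(0).round(3),P.max(0).round(3))
E
```

```text
{'t': 0.65, 'tool_pos': [0.5551, 0.0901, 0.2814], 'ee_rot': [0.0003, 0.6055, 0.7959, 0.0001], 'contact_force': [0.1395, -0.5998, 0.4735], 'opening': 0.0298, 'qvel': [-0.0235, 0.0242, -0.0061, 0.0001, -0.0008, -0.0036]}
red [239 151  30  54 663] [252.7 177.9] [0.551 0.102 0.18 ] [0.543 0.085 0.171] [0.558 0.123 0.197]
yellow [303  77  33  12 267] [319.5  82.7] [0.583 0.186 0.151] [0.57  0.179 0.144] [0.592 0.191 0.166]
gold [303  78  32  11 277] [320.1  82.8] [0.584 0.186 0.152] [0.57  0.179 0.144] [0.592 0.191 0.166]
gold [295 144   4   5  17] [296.4 145.9] [0.581 0.132 0.151] [0.58  0.13  0.148] [0.582 0.133 0.153]
gold [256 148  14   7  33] [262.9 149.9] [0.553 0.123 0.167] [0.549 0.119 0.165] [0.559 0.125 0.169]
blue [275  10  17  18 156] [282.7  19.7] [0.541 0.221 0.162] [0.535 0.217 0.147] [0.547 0.227 0.165]
```

View pics/wrist1.png

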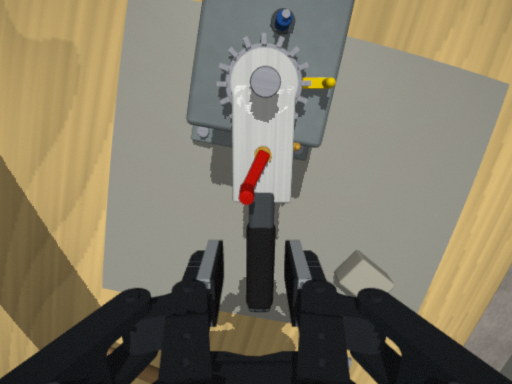

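```bash
python3 - <<'E'
from h import *;import pickle
s=pickle.load(open("s1.pkl","rb"));c=cam("wrist",s);d=np.load("wrist1.npy");p=cv2.imread("pics/wrist1.png")
sc=onz(c,[[265,81]],.194)[0];fi=onz(c,[[330.5,82.5]],.164)[0];ro=onz(c,[[283,19]],.162)[0];kn=onz(c,[[246.5,198]],.194)[0]
for n,q in(("screw",sc),("finger",fi),("roller",ro),("knob",kn)):
    r=q-sc;print(n,q.round(4),"r",np.hypot(*r[:2]).round(4),"ang",np.arctan2(r[1],r[0]).round(3))
gp=onz(c,[[260,295],[260.5,210],[246.5,290],[274,290]],.167)
for q in gp:r=q-sc;print(q.round(4),np.hypot(*r[:2]).round(4),np.arctan2(r[1],r[0]).round(3))
# bridge corners
e=onz(c,[[190,120],[207,0],[319,143],[350,10]],.135);print(e.round(4))
print(np.arctan2(*(e[2]-e[0])[[1,0]]),np.arctan2(*(e[1]-e[0])[[1,0]])-np.pi/2,np.arctan2(*(e[3]-e[2])[[1,0]])-np.pi/2)
for y,x in((20,286),(81,265),(82,331),(198,246)):print(p[y,x],d[y,x])
cv2.imwrite("pics/w1c.png",cv2.resize(p[0:220,180:370],None,fx=2.7,fy=2.7,interpolation=2))
E
```

```text
screw [0.5395 0.1735 0.194 ] r 0.0 ang 0.0
finger [0.5892 0.1876 0.164 ] r 0.0517 ang 0.276
roller [0.5409 0.2216 0.162 ] r 0.0481 ang 1.543
knob [0.5494 0.0893 0.194 ] r 0.0847 ang -1.455
[ 0.5882 -0.0084  0.167 ] 0.1883 -1.309
[0.5654 0.0733 0.167 ] 0.1034 -1.318
[ 0.5746 -0.0065  0.167 ] 0.1833 -1.378
[5.993e-01 4.000e-04 1.670e-01] 0.1831 -1.239
[[0.4863 0.1266 0.135 ]
 [0.4778 0.2252 0.135 ]
 [0.6024 0.1378 0.135 ]
 [0.5926 0.2501 0.135 ]]
0.0955261213473797 0.08658126161925961 0.08723705837693885
[76 42 18] 0.232113
[153 149 147] 0.22063567
[  0 191 220] 0.24592519
[  0   9 179] 0.2410108
```

View pics/w1c.png

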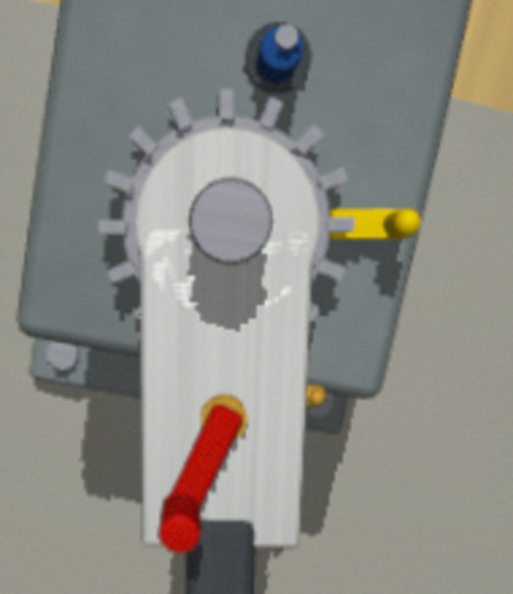

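Emit:
{"fn": "apply_moves", "kwargs": {"delta_pos": [[0, -0.02, 0.25], [0, -0.02, 0.45], [0, -0.02, 0.53], [0, -0.02, 0.53]], "twist": [0, 0, 0, 0], "fingers": [-0.3, -0.3, -0.3, -0.3]}}

```text
t: 1.2
tool_pos: [0.5515, 0.0884, 0.1746]
ee_rot: [-0.001, 0.606, 0.796, -0.001]
contact_force: [0.9, -0.1, 0.6]
opening: 0.0296
```

```bash
cat >> h.py <<'E'
SC=np.array([.5395,.1735]);YAW=.09
def rep():
    s=sense();a,b=s["ee_rot"][1:3];ya=np.arctan2(b*b-a*a,2*a*b);f=np.array(s["contact_force"])
    n=np.array([np.cos(ya),np.sin(ya)])
    r=np.array(s["tool_pos"][:2])-SC
    print("t",round(s["t"],2),"tcp",np.round(s["tool_pos"],4),"yaw",ya.round(3),"F",f.round(1),"Fn",(f[:2]@n).round(2),"r",np.hypot(*r).round(4),"ang",np.arctan2(r[1],r[0]).round(3),"op",round(s["opening"],4));return s
def look(tag):
    s=rep();p,d=snapshot("wrist");cv2.imwrite(f"pics/{tag}w.png",p);p2,d2=snapshot("side");cv2.imwrite(f"pics/{tag}c.png",np.vstack([cv2.resize(p2[170:280,50:270],(800,400),interpolation=2),cv2.resize(p[:,:],(0,0),fx=.52,fy=.52,interpolation=3) if 0 else np.zeros((1,800,3),np.uint8)]));return s,p,d,p2,d2
E
python3 -c "
from h import *
look('a')"
```

```text
t 1.2 tcp [0.5515 0.0884 0.1746] yaw 0.269 F [ 0.9 -0.1  0.6] Fn 0.82 r 0.086 ang -1.431 op 0.0296
```

View pics/aw.png

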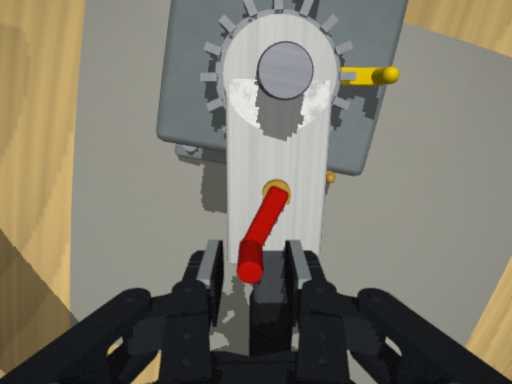

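View pics/ac.png

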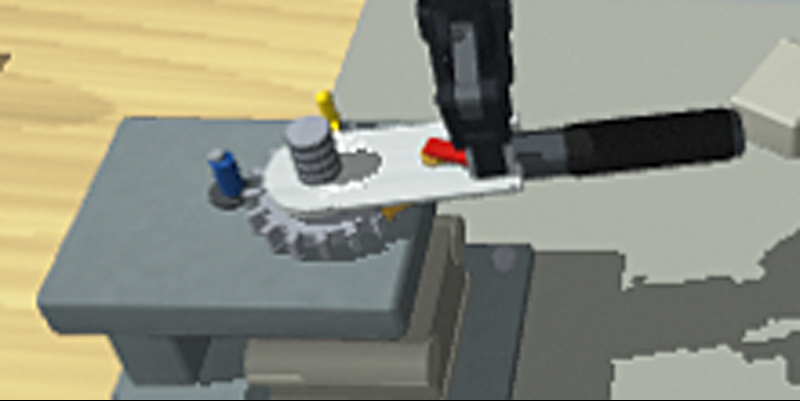

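Emit:
{"fn": "apply_moves", "kwargs": {"delta_pos": [[0, 0.035, 0], [0, 0.06, 0], [0, 0.08, 0], [0, 0.1, 0]], "twist": [0, 0, 0, 0], "fingers": [-0.3, -0.3, -0.3, -0.3]}}

```text
t: 1.8
tool_pos: [0.5708, 0.0944, 0.1754]
ee_rot: [0.0, 0.605, 0.796, 0.0]
contact_force: [0.0, 0.2, -0.6]
opening: 0.0302
```

```bash
python3 -c "
from h import *
look('b')"
```

```text
t 1.8 tcp [0.5708 0.0944 0.1754] yaw 0.27 F [ 0.   0.2 -0.6] Fn 0.09 r 0.085 ang -1.194 op 0.0302
```

View pics/bw.png

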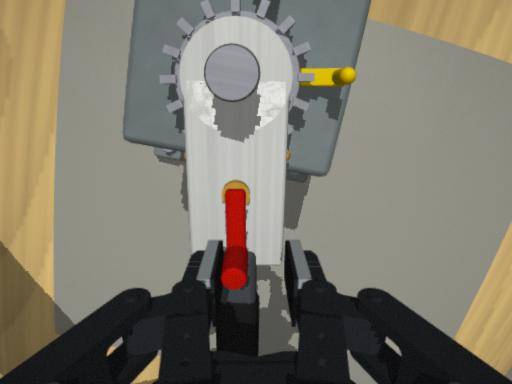

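Emit:
{"fn": "apply_moves", "kwargs": {"delta_pos": [[0, 0.015, 0], [0, 0.03, 0], [0, 0.03, 0]], "twist": [0, 0, 0], "fingers": [-0.3, -0.3, -0.3]}}

```text
t: 2.28
tool_pos: [0.5764, 0.096, 0.1753]
ee_rot: [0.0, 0.605, 0.796, 0.0]
contact_force: [-0.3, -0.4, 0.2]
opening: 0.0299
```

```bash
python3 -c "
from h import *
look('c')"
```

```text
t 2.27 tcp [0.5764 0.096  0.1753] yaw 0.27 F [-0.3 -0.4  0.2] Fn -0.45 r 0.0859 ang -1.126 op 0.0299
```

View pics/cw.png

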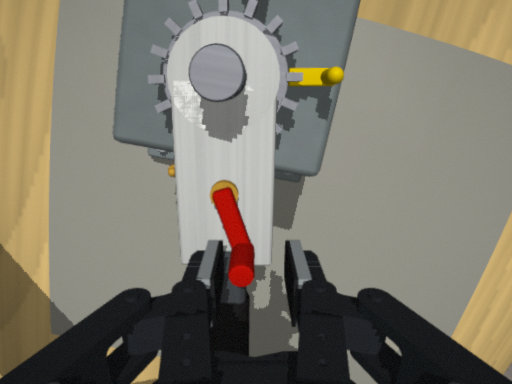

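Emit:
{"fn": "apply_moves", "kwargs": {"delta_pos": [[0, 0, -0.2], [-0.2, -0.04, -0.22], [-0.33, -0.062, -0.2], [-0.33, -0.062, -0.1], [-0.33, -0.062, -0.1]], "twist": [0, 0, 0, 0, 0], "fingers": [-0.3, -0.2, -0.06, -0.06, -0.06]}}

```text
t: 3.0
tool_pos: [0.5813, 0.0288, 0.1944]
ee_rot: [-0.001, 0.606, 0.796, -0.001]
contact_force: [-1.3, -0.8, 0.4]
opening: 0.0401
```

```bash
python3 -c "
from h import *
look('d')"
```

```text
t 3.0 tcp [0.5813 0.0288 0.1944] yaw 0.27 F [-1.3 -0.8  0.4] Fn -1.49 r 0.1506 ang -1.29 op 0.0401
```

View pics/dw.png

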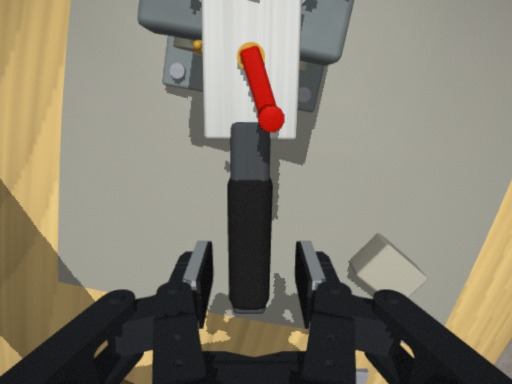

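View pics/dc.png

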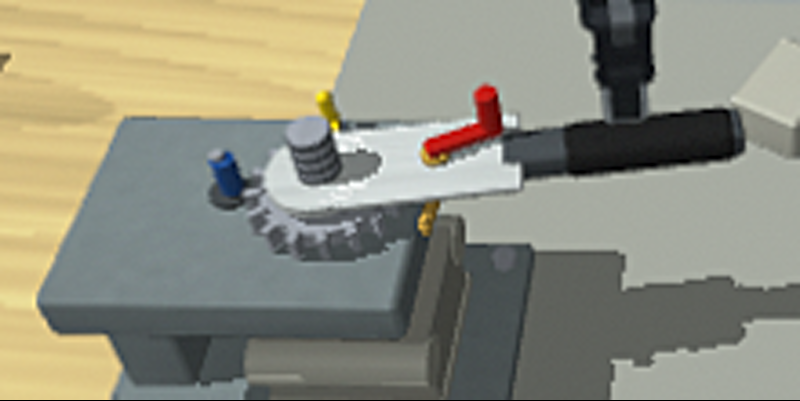

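Emit:
{"fn": "apply_moves", "kwargs": {"delta_pos": [[0, -0.005, 0.15], [0, -0.005, 0.265], [0, -0.005, 0.265]], "twist": [0, 0, 0], "fingers": [-0.06, -0.06, -0.06]}}

```text
t: 3.48
tool_pos: [0.5806, 0.0291, 0.1418]
ee_rot: [-0.001, 0.605, 0.796, -0.0]
contact_force: [-0.3, 0.3, 0.6]
opening: 0.0403
```

```bash
python3 -c "
from h import *
rep()"
```

```text
t 3.48 tcp [0.5806 0.0291 0.1418] yaw 0.271 F [-0.3  0.3  0.6] Fn -0.26 r 0.1501 ang -1.294 op 0.0403
```

```bash
cat >> h.py <<'E'
def plan(angs,r=.150,z=.1415):
    """print rows for jaw-centre angles about the screw; yaw follows"""
    s=rep();p=np.array(s["tool_pos"]);a,b=s["ee_rot"][1:3];ya=np.arctan2(b*b-a*a,2*a*b)
    ty=np.array([np.cos(ya),np.sin(ya)]);tx=np.array([-ty[1],ty[0]])
    for g in angs:
        q=SC+r*np.array([np.cos(g),np.sin(g)]);d=q-p[:2]
        print([round(d@tx/.2,4),round(d@ty/.2,4),round((p[2]-z)/.2,4)],"tw",round(-(g+np.pi/2-ya)/(2*np.pi),4))
E
python3 -c "
from h import *
plan([-1.4,-1.5,-1.6,-1.7,-1.8])"
```

```text
t 3.48 tcp [0.5806 0.0291 0.1418] yaw 0.271 F [-0.3  0.3  0.6] Fn -0.26 r 0.1501 ang -1.294 op 0.0403
[np.float64(0.0044), np.float64(-0.0796), np.float64(0.0016)] tw 0.0159
[np.float64(0.0156), np.float64(-0.1537), np.float64(0.0016)] tw 0.0318
[np.float64(0.0342), np.float64(-0.2264), np.float64(0.0016)] tw 0.0477
[np.float64(0.0599), np.float64(-0.2968), np.float64(0.0016)] tw 0.0637
[np.float64(0.0925), np.float64(-0.3643), np.float64(0.0016)] tw 0.0796
```

Emit:
{"fn": "apply_moves", "kwargs": {"delta_pos": [[0.004, -0.08, 0], [0.016, -0.154, 0], [0.034, -0.226, 0], [0.06, -0.297, 0], [0.092, -0.364, 0]], "twist": [0.016, 0.032, 0.048, 0.064, 0.08], "fingers": [-0.06, -0.06, -0.06, -0.06, -0.06]}}

```text
t: 4.1
tool_pos: [0.5066, 0.0271, 0.144]
ee_rot: [0.001, 0.785, 0.619, 0.001]
contact_force: [4.7, 0.6, -0.6]
opening: 0.0401
```

```bash
python3 -c "
from h import *
plan([-1.9,-2.0,-2.1])
look('e')"
```

```text
t 4.1 tcp [0.5066 0.0271 0.144 ] yaw -0.235 F [ 4.7  0.6 -0.6] Fn 4.46 r 0.1501 ang -1.792 op 0.0401
[np.float64(0.0036), np.float64(-0.0811), np.float64(0.0125)] tw 0.0149
[np.float64(0.0143), np.float64(-0.1553), np.float64(0.0125)] tw 0.0308
[np.float64(0.0324), np.float64(-0.228), np.float64(0.0125)] tw 0.0468
t 4.1 tcp [0.5066 0.0271 0.144 ] yaw -0.235 F [ 4.7  0.6 -0.6] Fn 4.46 r 0.1501 ang -1.792 op 0.0401
```

View pics/ew.png

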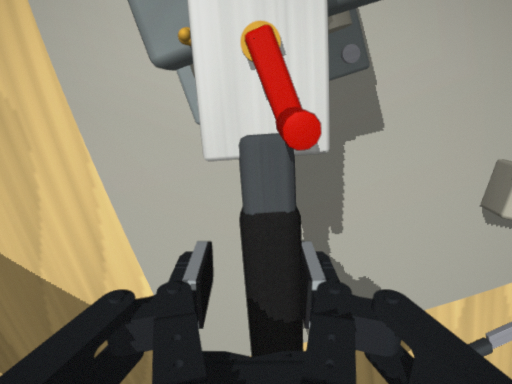

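View pics/ec.png

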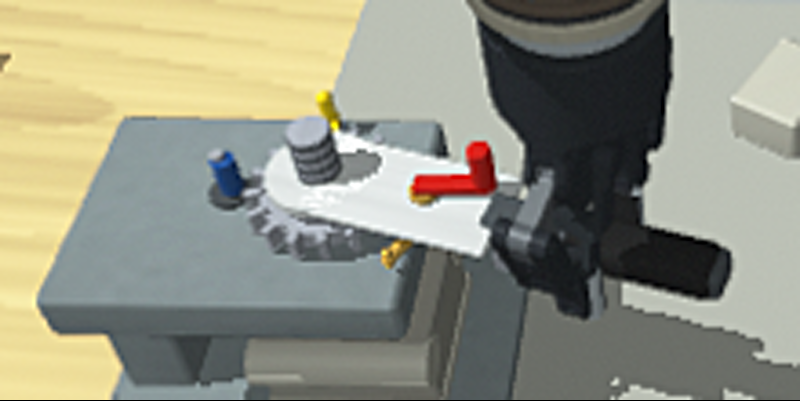

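Emit:
{"fn": "apply_moves", "kwargs": {"delta_pos": [[0.004, -0.08, 0.01], [0.014, -0.155, 0.01], [0.032, -0.228, 0.01], [0.032, -0.228, 0.01]], "twist": [0.016, 0.032, 0.047, 0.047], "fingers": [-0.06, -0.06, -0.06, -0.06]}}

```text
t: 4.7
tool_pos: [0.4634, 0.044, 0.1412]
ee_rot: [0.0, 0.866, 0.5, 0.001]
contact_force: [0.8, 0.5, -0.2]
opening: 0.0401
```

```bash
python3 -c "
from h import *
plan([-2.04,-1.95,-1.85,-1.75,-1.65])
look('f')"
```

```text
t 4.7 tcp [0.4634 0.044  0.1412] yaw -0.524 F [ 0.8  0.5 -0.2] Fn 0.43 r 0.1502 ang -2.102 op 0.0401
[np.float64(0.0021), np.float64(0.0466), np.float64(-0.0015)] tw -0.0088
[np.float64(0.0089), np.float64(0.1137), np.float64(-0.0015)] tw -0.0231
[np.float64(0.0234), np.float64(0.1873), np.float64(-0.0015)] tw -0.039
[np.float64(0.0453), np.float64(0.259), np.float64(-0.0015)] tw -0.055
[np.float64(0.0741), np.float64(0.3282), np.float64(-0.0015)] tw -0.0709
t 4.7 tcp [0.4634 0.044  0.1412] yaw -0.524 F [ 0.8  0.5 -0.2] Fn 0.43 r 0.1502 ang -2.102 op 0.0401
```

View pics/fc.png

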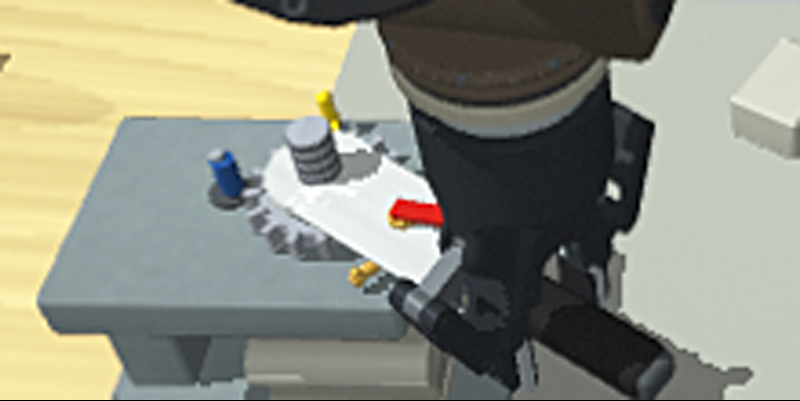

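Emit:
{"fn": "apply_moves", "kwargs": {"delta_pos": [[0.002, 0.047, 0], [0.009, 0.114, 0], [0.023, 0.187, 0], [0.045, 0.259, 0], [0.074, 0.328, 0]], "twist": [-0.009, -0.023, -0.039, -0.055, -0.071], "fingers": [-0.06, -0.06, -0.06, -0.06, -0.06]}}

```text
t: 5.42
tool_pos: [0.5271, 0.0232, 0.1403]
ee_rot: [-0.001, 0.733, 0.68, -0.001]
contact_force: [-5.5, 4.0, 3.8]
opening: 0.0403
```

```bash
python3 -c "
from h import *
plan([-1.55,-1.45,-1.36,-1.28,-1.2])
look('g')"
```

```text
t 5.42 tcp [0.5271 0.0232 0.1403] yaw -0.076 F [-5.5  4.   3.8] Fn -5.83 r 0.1508 ang -1.653 op 0.0403
[np.float64(0.0074), np.float64(0.0771), np.float64(-0.0061)] tw -0.0154
[np.float64(0.0183), np.float64(0.1513), np.float64(-0.0061)] tw -0.0313
[np.float64(0.0345), np.float64(0.2168), np.float64(-0.0061)] tw -0.0456
[np.float64(0.0538), np.float64(0.2736), np.float64(-0.0061)] tw -0.0584
[np.float64(0.0775), np.float64(0.3287), np.float64(-0.0061)] tw -0.0711
t 5.42 tcp [0.5271 0.0232 0.1403] yaw -0.076 F [-5.5  4.   3.8] Fn -5.83 r 0.1508 ang -1.653 op 0.0403
```

View pics/gc.png

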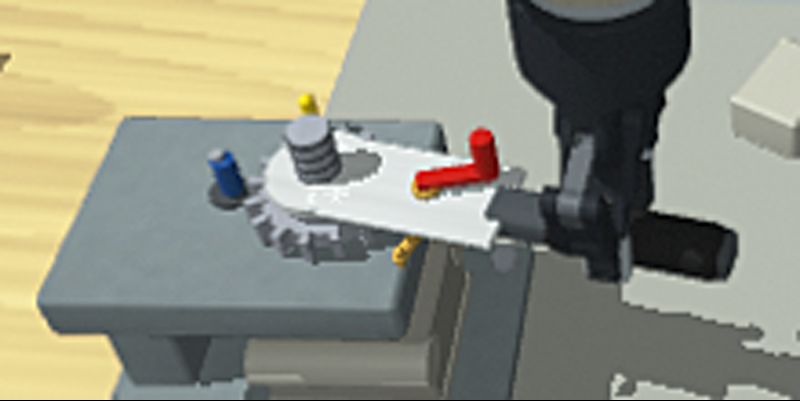

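```bash
cat >> h.py <<'E'
def fang(tag):
    p=cv2.imread(f"pics/{tag}c.png")[:400]
    h=cv2.cvtColor(p,cv2.COLOR_BGR2HSV).astype(int);m=(h[...,0]>22)&(h[...,0]<33)&(h[...,1]>190)&(h[...,2]>120);m[170:]=0
    n,l,st,ce=cv2.connectedComponentsWithStats(m.astype(np.uint8))
    c=cam("side")
    for j in range(1,n):
        if st[j,4]>60:
            x,y,w,hh,_=st[j]; tp=np.array([[x+np.nonzero(l[y+4]==j)[0].mean()-x,y+4.]])
            uv=tp/[800/220,400/110]+[50,170];q=onz(c,uv,.163)[0]-np.r_[SC,0];print("finger",st[j],"r",np.hypot(*q[:2]).round(4),"ang",np.arctan2(q[1],q[0]).round(3))
E
python3 -c "
from h import *
for t in 'dfg':fang(t)"
```

```text
finger [317  92  22  37 326] r 0.0498 ang 0.259
finger [317  92  22  37 368] r 0.0498 ang 0.259
finger [300  95  16  17 185] r 0.0496 ang 0.433
```

Emit:
{"fn": "apply_moves", "kwargs": {"delta_pos": [[0.007, 0.077, -0.005], [0.018, 0.151, -0.005], [0.0345, 0.217, -0.005], [0.054, 0.274, -0.005], [0.0775, 0.329, -0.005]], "twist": [-0.015, -0.031, -0.046, -0.058, -0.071], "fingers": [-0.06, -0.06, -0.06, -0.06, -0.06]}}

```text
t: 6.15
tool_pos: [0.5932, 0.0331, 0.1408]
ee_rot: [-0.001, 0.567, 0.824, -0.001]
contact_force: [-4.7, -1.5, -1.2]
opening: 0.0402
```

```bash
python3 -c "
from h import *
plan([-1.12,-1.05,-.98,-.92])
look('i');fang('i')"
```

```text
t 6.15 tcp [0.5932 0.0331 0.1408] yaw 0.366 F [-4.7 -1.5 -1.2] Fn -4.93 r 0.1503 ang -1.205 op 0.0402
[np.float64(0.0043), np.float64(0.0639), np.float64(-0.0034)] tw -0.0135
[np.float64(0.0106), np.float64(0.116), np.float64(-0.0034)] tw -0.0246
[np.float64(0.0205), np.float64(0.1676), np.float64(-0.0034)] tw -0.0358
[np.float64(0.0318), np.float64(0.2111), np.float64(-0.0034)] tw -0.0453
t 6.15 tcp [0.5932 0.0331 0.1408] yaw 0.366 F [-4.7 -1.5 -1.2] Fn -4.93 r 0.1503 ang -1.205 op 0.0402
finger [256 112  23  42 460] r 0.0492 ang 0.89
```

View pics/ic.png

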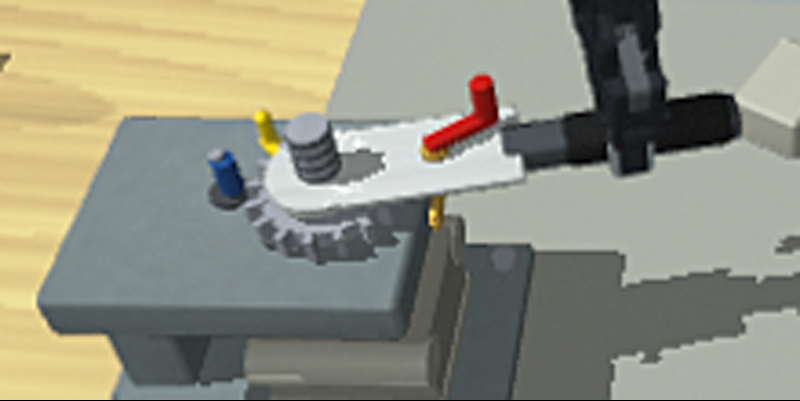

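```bash
python3 -c "
from h import *
plan([-1.32,-1.45,-1.57,-1.69,-1.8])"
```

```text
t 6.25 tcp [0.5942 0.0334 0.1409] yaw 0.365 F [-1.3 -0.9 -0.6] Fn -1.5 r 0.1504 ang -1.198 op 0.04
[np.float64(0.0067), np.float64(-0.0911), np.float64(-0.0028)] tw 0.0182
[np.float64(0.024), np.float64(-0.1869), np.float64(-0.0028)] tw 0.0389
[np.float64(0.051), np.float64(-0.2728), np.float64(-0.0028)] tw 0.058
[np.float64(0.088), np.float64(-0.3547), np.float64(-0.0028)] tw 0.077
[np.float64(0.1303), np.float64(-0.4255), np.float64(-0.0028)] tw 0.0946
```

Emit:
{"fn": "apply_moves", "kwargs": {"delta_pos": [[0.0067, -0.091, 0], [0.024, -0.187, 0], [0.051, -0.273, 0], [0.088, -0.355, 0], [0.13, -0.425, 0]], "twist": [0.018, 0.039, 0.058, 0.077, 0.0946], "fingers": [-0.06, -0.06, -0.06, -0.06, -0.06]}}

```text
t: 6.88
tool_pos: [0.505, 0.0274, 0.1417]
ee_rot: [0.001, 0.786, 0.619, 0.001]
contact_force: [1.5, 1.3, -0.0]
opening: 0.0404
```

```bash
python3 -c "
from h import *
look('j');fang('j');plan([-1.75,-1.68,-1.6,-1.52,-1.44])"
```

```text
t 6.88 tcp [0.505  0.0274 0.1417] yaw -0.237 F [ 1.5  1.3 -0. ] Fn 1.2 r 0.1501 ang -1.803 op 0.0404
finger [257 112  22  42 484] r 0.049 ang 0.886
t 6.97 tcp [0.5042 0.0277 0.1417] yaw -0.233 F [-0.2 -0.5 -0.7] Fn -0.1 r 0.15 ang -1.809 op 0.04
[np.float64(0.0012), np.float64(0.044), np.float64(0.0009)] tw -0.0086
[np.float64(0.0059), np.float64(0.0962), np.float64(0.0009)] tw -0.0197
[np.float64(0.0157), np.float64(0.1554), np.float64(0.0009)] tw -0.0325
[np.float64(0.0302), np.float64(0.2136), np.float64(0.0009)] tw -0.0452
[np.float64(0.0493), np.float64(0.2705), np.float64(0.0009)] tw -0.0579
```

View pics/jc.png

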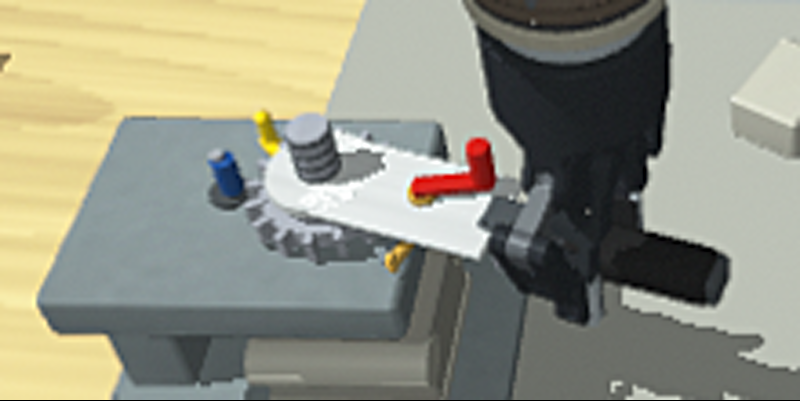

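Emit:
{"fn": "apply_moves", "kwargs": {"delta_pos": [[0.001, 0.044, 0], [0.006, 0.096, 0], [0.0157, 0.155, 0], [0.03, 0.2135, 0], [0.049, 0.27, 0]], "twist": [-0.0086, -0.0197, -0.0325, -0.045, -0.058], "fingers": [-0.06, -0.06, -0.06, -0.06, -0.06]}}

```text
t: 7.6
tool_pos: [0.56, 0.0248, 0.1414]
ee_rot: [-0.001, 0.657, 0.754, -0.0]
contact_force: [-5.5, 1.5, 2.4]
opening: 0.0402
```

```bash
python3 -c "
from h import *
look('k');fang('k');plan([-1.42,-1.39,-1.36,-1.33])"
```

```text
t 7.6 tcp [0.56   0.0248 0.1414] yaw 0.138 F [-5.5  1.5  2.4] Fn -5.25 r 0.1501 ang -1.434 op 0.0402
finger [242 120  26  46 560] r 0.0498 ang 1.049
t 7.7 tcp [0.5609 0.0248 0.1413] yaw 0.137 F [-2.   0.3  0.8] Fn -1.95 r 0.1503 ang -1.428 op 0.04
[np.float64(0.0014), np.float64(0.006), np.float64(-0.0012)] tw -0.0023
[np.float64(0.0021), np.float64(0.0285), np.float64(-0.0012)] tw -0.007
[np.float64(0.0034), np.float64(0.0509), np.float64(-0.0012)] tw -0.0118
[np.float64(0.0054), np.float64(0.0733), np.float64(-0.0012)] tw -0.0166
```

View pics/kw.png

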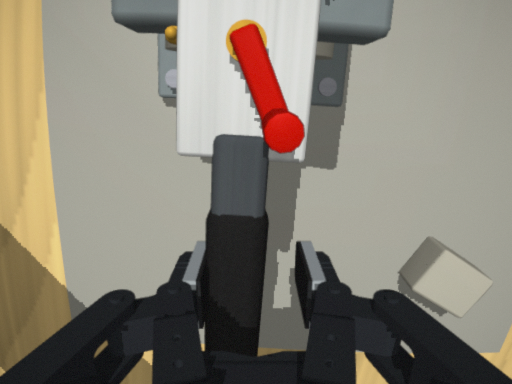

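```bash
python3 -c "
from h import *
plan([-1.39,-1.35,-1.31,-1.27,-1.24])"
```

```text
t 7.7 tcp [0.5609 0.0248 0.1413] yaw 0.137 F [-2.   0.3  0.8] Fn -1.95 r 0.1503 ang -1.428 op 0.04
[np.float64(0.0021), np.float64(0.0285), np.float64(-0.0012)] tw -0.007
[np.float64(0.004), np.float64(0.0584), np.float64(-0.0012)] tw -0.0134
[np.float64(0.0071), np.float64(0.0882), np.float64(-0.0012)] tw -0.0198
[np.float64(0.0114), np.float64(0.1179), np.float64(-0.0012)] tw -0.0261
[np.float64(0.0154), np.float64(0.1401), np.float64(-0.0012)] tw -0.0309
```

Emit:
{"fn": "apply_moves", "kwargs": {"delta_pos": [[0.002, 0.0285, 0], [0.004, 0.058, 0], [0.007, 0.088, 0], [0.0114, 0.118, 0], [0.0154, 0.14, 0]], "twist": [-0.007, -0.0134, -0.02, -0.026, -0.031], "fingers": [-0.06, -0.06, -0.06, -0.06, -0.06]}}

```text
t: 8.32
tool_pos: [0.5869, 0.0311, 0.1412]
ee_rot: [-0.0, 0.582, 0.813, -0.001]
contact_force: [-6.1, -2.9, 1.1]
opening: 0.0404
```

```bash
python3 -c "
from h import *
look('l');fang('l');plan([-1.23,-1.22,-1.21,-1.2,-1.19])"
```

```text
t 8.32 tcp [0.5869 0.0311 0.1412] yaw 0.329 F [-6.1 -2.9  1.1] Fn -6.69 r 0.15 ang -1.25 op 0.0404
finger [229 133  32  37 480] r 0.049 ang 1.25
t 8.43 tcp [0.5873 0.0312 0.1412] yaw 0.329 F [-1.8 -2.5  0.7] Fn -2.55 r 0.1501 ang -1.247 op 0.0403
[np.float64(0.0004), np.float64(0.0125), np.float64(-0.0013)] tw -0.0019
[np.float64(0.0006), np.float64(0.02), np.float64(-0.0013)] tw -0.0035
[np.float64(0.0008), np.float64(0.0275), np.float64(-0.0013)] tw -0.0051
[np.float64(0.001), np.float64(0.035), np.float64(-0.0013)] tw -0.0067
[np.float64(0.0014), np.float64(0.0424), np.float64(-0.0013)] tw -0.0083
```

View pics/lc.png

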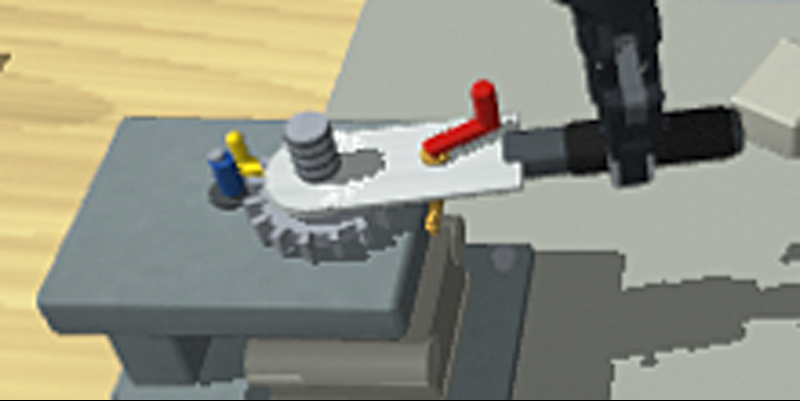

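Emit:
{"fn": "apply_moves", "kwargs": {"delta_pos": [[0, 0.0075, 0], [0.0004, 0.015, 0], [0.0006, 0.0225, 0], [0.0008, 0.03, 0]], "twist": [-0.0016, -0.0032, -0.0048, -0.0064], "fingers": [-0.06, -0.06, -0.06, -0.06]}}

```text
t: 8.93
tool_pos: [0.5925, 0.0331, 0.1412]
ee_rot: [-0.0, 0.566, 0.825, -0.0]
contact_force: [-4.6, -4.6, 0.4]
opening: 0.0399
```

```bash
python3 -c "
from h import *
plan([-1.19])"
```

```text
t 8.93 tcp [0.5925 0.0331 0.1412] yaw 0.369 F [-4.6 -4.6  0.4] Fn -5.91 r 0.15 ang -1.21 op 0.0399
[np.float64(0.0001), np.float64(0.0149), np.float64(-0.0014)] tw -0.002
```

Emit:
{"fn": "apply_moves", "kwargs": {"delta_pos": [[0, 0.006, 0], [0.0003, 0.012, 0], [0.0005, 0.018, 0]], "twist": [-0.0013, -0.0026, -0.0038], "fingers": [-0.06, -0.06, -0.06]}}

```text
t: 9.3
tool_pos: [0.5958, 0.0345, 0.1412]
ee_rot: [-0.0, 0.556, 0.831, -0.001]
contact_force: [-3.7, -4.6, -0.1]
opening: 0.0403
```

```bash
python3 -c "
from h import *
look('m');fang('m')"
```

```text
t 9.3 tcp [0.5958 0.0345 0.1412] yaw 0.392 F [-3.7 -4.6 -0.1] Fn -5.16 r 0.15 ang -1.186 op 0.0403
finger [224 136  33  34 317] r 0.0498 ang 1.302
```

View pics/mc.png

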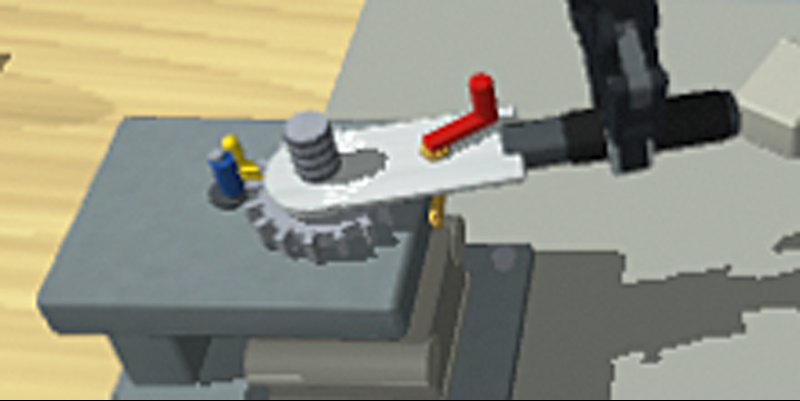

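Emit:
{"fn": "apply_moves", "kwargs": {"delta_pos": [[0, 0.005, 0], [0.0002, 0.01, 0]], "twist": [-0.001, -0.0021], "fingers": [-0.06, -0.06]}}

```text
t: 9.65
tool_pos: [0.5977, 0.0352, 0.1412]
ee_rot: [-0.0, 0.55, 0.835, -0.001]
contact_force: [-4.0, -4.8, 1.1]
opening: 0.0402
```

```bash
python3 -c "
from h import *
rep()"
```

```text
t 9.65 tcp [0.5977 0.0352 0.1412] yaw 0.406 F [-4.  -4.8  1.1] Fn -5.56 r 0.15 ang -1.172 op 0.0402
```

Emit:
{"fn": "apply_moves", "kwargs": {"delta_pos": [[0, 0.005, 0], [0.0002, 0.01, 0]], "twist": [-0.001, -0.0021], "fingers": [-0.06, -0.06]}}

```text
t: 9.9
tool_pos: [0.5995, 0.036, 0.1412]
ee_rot: [-0.0, 0.545, 0.839, -0.001]
contact_force: [-3.2, -5.4, 1.0]
opening: 0.0403
```

```bash
python3 -c "
from h import *
rep()"
```

```text
t 9.9 tcp [0.5995 0.036  0.1412] yaw 0.419 F [-3.2 -5.4  1. ] Fn -5.08 r 0.15 ang -1.159 op 0.0403
```

Emit:
{"fn": "apply_moves", "kwargs": {"delta_pos": [[0, 0.004, 0], [0.0002, 0.008, 0]], "twist": [-0.0008, -0.0017], "fingers": [-0.06, -0.06]}}

```text
t: 10.15
tool_pos: [0.601, 0.0367, 0.1412]
ee_rot: [-0.0, 0.54, 0.842, -0.001]
contact_force: [-3.3, -5.8, -0.7]
opening: 0.0402
```

```bash
python3 -c "
from h import *
rep()"
```

```text
t 10.15 tcp [0.601  0.0367 0.1412] yaw 0.429 F [-3.3 -5.8 -0.7] Fn -5.39 r 0.15 ang -1.148 op 0.0402
```

Emit:
{"fn": "apply_moves", "kwargs": {"delta_pos": [[0, 0.004, 0], [0.0002, 0.008, 0]], "twist": [-0.0008, -0.0017], "fingers": [-0.06, -0.06]}}

```text
t: 10.4
tool_pos: [0.6025, 0.0374, 0.1412]
ee_rot: [-0.0, 0.536, 0.844, -0.001]
contact_force: [-3.1, -5.1, -0.4]
opening: 0.04
```

```bash
python3 -c "
from h import *
look('n');fang('n')"
```

```text
t 10.4 tcp [0.6025 0.0374 0.1412] yaw 0.44 F [-3.1 -5.1 -0.4] Fn -4.95 r 0.15 ang -1.138 op 0.04
finger [221 140  14  11 105] r 0.0493 ang 1.356
```

View pics/nc.png

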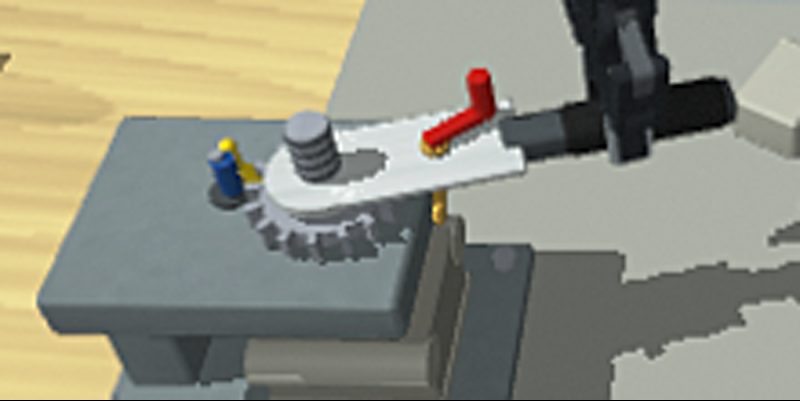

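Emit:
{"fn": "apply_moves", "kwargs": {"delta_pos": [[0, 0.005, 0], [0.0002, 0.01, 0]], "twist": [-0.001, -0.0021], "fingers": [-0.06, -0.06]}}

```text
t: 10.75
tool_pos: [0.6042, 0.0383, 0.1412]
ee_rot: [-0.0, 0.53, 0.848, -0.001]
contact_force: [-4.0, -6.0, 0.4]
opening: 0.0405
```

```bash
python3 -c "
from h import *
rep()"
```

```text
t 10.75 tcp [0.6042 0.0383 0.1412] yaw 0.453 F [-4.  -6.   0.4] Fn -6.23 r 0.1499 ang -1.124 op 0.0405
```

Emit:
{"fn": "apply_moves", "kwargs": {"delta_pos": [[0, 0.004, 0], [0.0002, 0.008, 0]], "twist": [-0.0008, -0.0017], "fingers": [-0.06, -0.06]}}

```text
t: 11.0
tool_pos: [0.6055, 0.0389, 0.1412]
ee_rot: [-0.0, 0.526, 0.851, -0.001]
contact_force: [-4.3, -7.0, 1.0]
opening: 0.0404
```

```bash
python3 -c "
from h import *
rep()"
```

```text
t 11.0 tcp [0.6055 0.0389 0.1412] yaw 0.464 F [-4.3 -7.   1. ] Fn -6.97 r 0.1499 ang -1.115 op 0.0404
```

Emit:
{"fn": "apply_moves", "kwargs": {"delta_pos": [[0, 0.003, 0], [0.0001, 0.006, 0]], "twist": [-0.0006, -0.0012], "fingers": [-0.06, -0.06]}}

```text
t: 11.25
tool_pos: [0.6065, 0.0394, 0.1412]
ee_rot: [-0.0, 0.522, 0.853, -0.001]
contact_force: [-4.9, -6.0, 1.7]
opening: 0.0401
```

```bash
python3 -c "
from h import *
rep()"
```

```text
t 11.25 tcp [0.6065 0.0394 0.1412] yaw 0.471 F [-4.9 -6.   1.7] Fn -7.11 r 0.1499 ang -1.107 op 0.0401
```

Emit:
{"fn": "apply_moves", "kwargs": {"delta_pos": [[0, 0.003, 0], [0.0001, 0.005, 0]], "twist": [-0.0005, -0.001], "fingers": [-0.06, -0.06]}}

```text
t: 11.5
tool_pos: [0.6073, 0.0398, 0.1412]
ee_rot: [-0.0, 0.52, 0.854, -0.001]
contact_force: [-5.3, -7.5, 0.9]
opening: 0.04
```

```bash
python3 -c "
from h import *
look('o');fang('o')
import cv2
p=cv2.imread('pics/oc.png');cv2.imwrite('pics/ocz.png',cv2.resize(p[90:260,180:400],None,fx=3.4,fy=3.4,interpolation=2))
rep()"
```

```text
t 11.5 tcp [0.6073 0.0398 0.1412] yaw 0.478 F [-5.3 -7.5  0.9] Fn -8.17 r 0.1499 ang -1.101 op 0.04
finger [221 142  13   8  84] r 0.0491 ang 1.383
t 11.6 tcp [0.6074 0.0398 0.1412] yaw 0.478 F [-4.4 -6.3  0.4] Fn -6.83 r 0.1499 ang -1.101 op 0.0402
```

View pics/ocz.png

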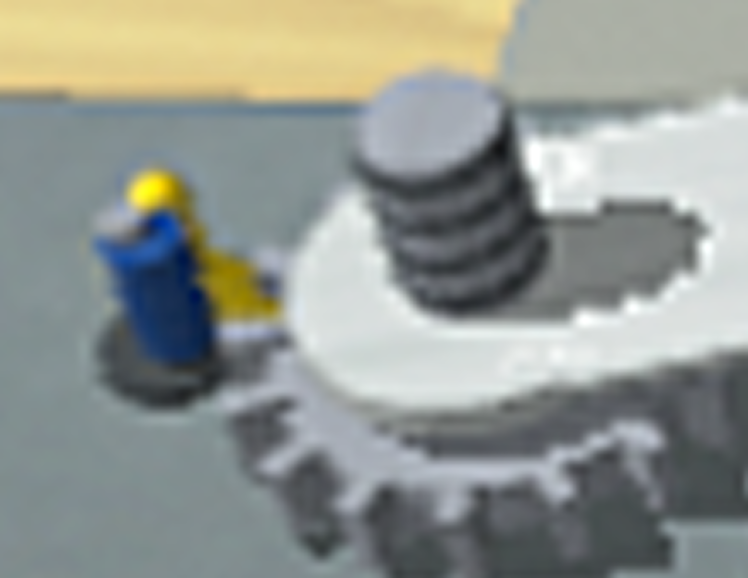

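Emit:
{"fn": "apply_moves", "kwargs": {"delta_pos": [[0, 0.003, 0], [0.0001, 0.005, 0]], "twist": [-0.0005, -0.001], "fingers": [-0.06, -0.06]}}

```text
t: 11.85
tool_pos: [0.6081, 0.0402, 0.1412]
ee_rot: [-0.0, 0.517, 0.856, -0.001]
contact_force: [-4.2, -7.8, 1.1]
opening: 0.0398
```

```bash
python3 -c "
from h import *
rep()"
```

```text
t 11.85 tcp [0.6081 0.0402 0.1412] yaw 0.484 F [-4.2 -7.8  1.1] Fn -7.37 r 0.1499 ang -1.095 op 0.0398
```

Emit:
{"fn": "apply_moves", "kwargs": {"delta_pos": [[0, 0.003, 0], [0.0001, 0.005, 0]], "twist": [-0.0005, -0.001], "fingers": [-0.06, -0.06]}}

```text
t: 12.1
tool_pos: [0.609, 0.0406, 0.1412]
ee_rot: [-0.0, 0.514, 0.858, -0.001]
contact_force: [-6.2, -8.3, 1.7]
opening: 0.0404
```

```bash
python3 -c "
from h import *
rep()"
```

```text
t 12.1 tcp [0.609  0.0406 0.1412] yaw 0.49 F [-6.2 -8.3  1.7] Fn -9.4 r 0.1499 ang -1.089 op 0.0404
```

```bash
python3 -c "
from h import *
look('q');fang('q')
rep();snapshot('side');rep()"
```

```text
t 12.1 tcp [0.609  0.0406 0.1412] yaw 0.49 F [-6.2 -8.3  1.7] Fn -9.4 r 0.1499 ang -1.089 op 0.0404
finger [221 142  12   8  80] r 0.0491 ang 1.383
t 12.2 tcp [0.609  0.0407 0.1412] yaw 0.49 F [-5.3 -8.6  0.9] Fn -8.73 r 0.1499 ang -1.089 op 0.0401
t 12.25 tcp [0.609  0.0407 0.1412] yaw 0.49 F [-4.9 -8.4  1.5] Fn -8.24 r 0.1499 ang -1.089 op 0.0402
```

Emit:
{"fn": "apply_moves", "kwargs": {"delta_pos": [[0, 0.003, 0], [0, 0.004, 0], [0, 0.004, 0]], "twist": [-0.0004, -0.0008, -0.0008], "fingers": [-0.06, -0.06, -0.06]}}

```text
t: 12.62
tool_pos: [0.6096, 0.041, 0.1412]
ee_rot: [-0.0, 0.512, 0.859, -0.001]
contact_force: [-5.5, -8.5, 1.3]
opening: 0.04
```

```bash
python3 -c "
from h import *
rep();snapshot('side');rep();snapshot('side');rep()"
```

```text
t 12.62 tcp [0.6096 0.041  0.1412] yaw 0.495 F [-5.5 -8.5  1.3] Fn -8.94 r 0.1499 ang -1.084 op 0.04
t 12.68 tcp [0.6096 0.041  0.1411] yaw 0.495 F [-5.9 -8.6  1. ] Fn -9.28 r 0.1499 ang -1.084 op 0.04
t 12.72 tcp [0.6096 0.041  0.1412] yaw 0.495 F [-5.4 -9.1  1.9] Fn -9.04 r 0.1499 ang -1.084 op 0.0406
```

Emit:
{"fn": "apply_moves", "kwargs": {"delta_pos": [[-0.003, 0.003, 0], [-0.005, 0.006, 0], [-0.005, 0.006, 0]], "twist": [0, 0, 0], "fingers": [-0.06, -0.06, -0.06]}}

```text
t: 13.1
tool_pos: [0.6107, 0.0413, 0.1411]
ee_rot: [-0.001, 0.512, 0.859, -0.001]
contact_force: [-7.2, -4.2, 2.4]
opening: 0.0403
```

```bash
python3 -c "
from h import *
rep();snapshot('side');rep();snapshot('side');rep()"
```

```text
t 13.1 tcp [0.6107 0.0413 0.1411] yaw 0.495 F [-7.2 -4.2  2.4] Fn -8.32 r 0.1502 ang -1.077 op 0.0403
t 13.15 tcp [0.6107 0.0413 0.1411] yaw 0.495 F [-7.5 -4.6  3. ] Fn -8.78 r 0.1502 ang -1.077 op 0.0396
t 13.2 tcp [0.6107 0.0413 0.1411] yaw 0.495 F [-8.3 -4.4  3.3] Fn -9.43 r 0.1501 ang -1.077 op 0.0403
```

```bash
python3 -c "
from h import *
look('r');fang('r')
for t in 'noqr':
    p=cv2.imread(f'pics/{t}c.png')[:400];h=cv2.cvtColor(p,cv2.COLOR_BGR2HSV).astype(int)
    m=((h[...,0]<6)|(h[...,0]>174))&(h[...,1]>170)&(h[...,2]>80)
    v,u=np.nonzero(m);y=v.min();print(t,'knob top',y,u[v<y+12].mean().round(2),'cent',u.mean().round(2),v.mean().round(2))
    b=(h[...,0]>100)&(h[...,0]<125)&(h[...,1]>130);b[:130]=0;b[230:]=0;b[:,:180]=0;b[:,260:]=0;v,u=np.nonzero(b);print('  blue',u.mean().round(2),v.mean().round(2),len(u))
"
```

```text
t 13.2 tcp [0.6107 0.0413 0.1411] yaw 0.495 F [-8.3 -4.4  3.3] Fn -9.43 r 0.1501 ang -1.077 op 0.0403
finger [221 142  12   8  75] r 0.0493 ang 1.385
n knob top 69 478.59 cent 466.41 110.19
  blue 227.42 175.68 816
o knob top 66 476.96 cent 464.84 106.95
  blue 227.43 175.6 823
q knob top 64 476.2 cent 464.44 105.65
  blue 227.45 175.62 824
r knob top 63 475.71 cent 463.76 104.69
  blue 227.45 175.59 822
```

View pics/rw.png

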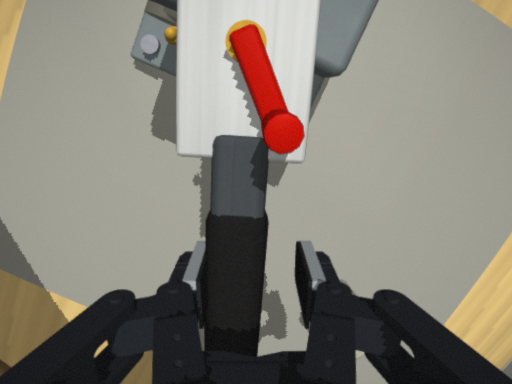

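Emit:
{"fn": "apply_moves", "kwargs": {"delta_pos": [[0, 0.004, 0], [0, 0.008, 0], [0, 0.008, 0]], "twist": [-0.0005, -0.001, -0.001], "fingers": [-0.06, -0.06, -0.06]}}

```text
t: 13.68
tool_pos: [0.612, 0.042, 0.1411]
ee_rot: [-0.001, 0.51, 0.86, -0.001]
contact_force: [-8.5, -4.5, 3.3]
opening: 0.0402
```

```bash
python3 -c "
from h import *
rep();snapshot('side');look('s');fang('s');rep()
for t in 'inoqrs':
    p=cv2.imread(f'pics/{t}c.png')[:400];h=cv2.cvtColor(p,cv2.COLOR_BGR2HSV).astype(int)
    m=((h[...,0]<6)|(h[...,0]>174))&(h[...,1]>170)&(h[...,2]>80)
    v,u=np.nonzero(m);print(t,'cent',u.mean().round(2),v.mean().round(2),end=' ')
    w=np.clip(p[...,2].astype(float)-p[...,0]-60,0,None)*((h[...,0]>18)&(h[...,0]<34));w[:100]=0;w[152:]=0;w[:,:205]=0;w[:,245:]=0
    v,u=np.mgrid[:400,:800];print('yel',(w*u).sum()/w.sum(),(w*v).sum()/w.sum())
"
```

```text
t 13.68 tcp [0.612  0.042  0.1411] yaw 0.501 F [-8.5 -4.5  3.3] Fn -9.59 r 0.1502 ang -1.067 op 0.0402
t 13.72 tcp [0.612  0.0419 0.1412] yaw 0.501 F [-8.6 -4.5  2.5] Fn -9.64 r 0.1502 ang -1.067 op 0.0402
finger [221 142  12   8  70] r 0.0493 ang 1.385
t 13.82 tcp [0.612  0.042  0.1411] yaw 0.501 F [-9.  -5.3  3.9] Fn -10.4 r 0.1502 ang -1.067 op 0.0403
i cent 468.17 116.51 yel 224.47657785542694 108.35837519108976
n cent 466.41 110.19 yel 225.3607802760463 126.18905832591274
o cent 464.84 106.95 yel 224.8353901941067 124.78276503031965
q cent 464.44 105.65 yel 224.66605794230532 124.58480871610746
r cent 463.76 104.69 yel 224.568193918136 124.30744417650558
s cent 463.37 103.41 yel 224.46426720228067 123.76399507580666
```

Emit:
{"fn": "apply_moves", "kwargs": {"delta_pos": [[0, -0.01, 0], [0, -0.025, 0], [0, -0.037, 0], [0, -0.037, -0.1]], "twist": [0, 0, 0, 0], "fingers": [-0.06, -0.06, -0.06, -0.06]}}

```text
t: 14.32
tool_pos: [0.6062, 0.0388, 0.1603]
ee_rot: [-0.001, 0.509, 0.861, -0.001]
contact_force: [-2.9, -1.2, -1.3]
opening: 0.0402
```

```bash
python3 -c "
from h import *
look('t');fang('t')"
```

```text
t 14.32 tcp [0.6062 0.0388 0.1603] yaw 0.502 F [-2.9 -1.2 -1.3] Fn -3.13 r 0.1503 ang -1.111 op 0.0402
finger [221 142  11   8  74] r 0.0493 ang 1.385
```

View pics/tw.png

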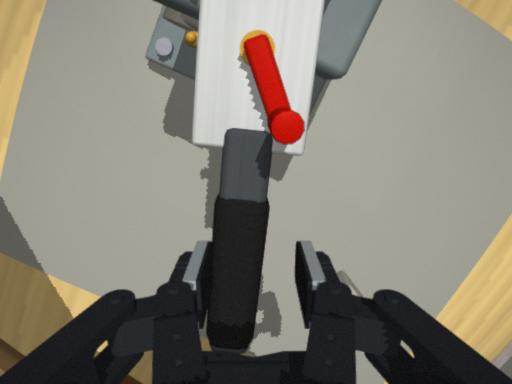

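Emit:
{"fn": "apply_moves", "kwargs": {"delta_pos": [[0, -0.02, 0], [0, -0.02, 0]], "twist": [0, 0], "fingers": [-0.06, -0.06]}}

```text
t: 14.68
tool_pos: [0.6046, 0.0376, 0.1631]
ee_rot: [0.002, 0.509, 0.861, 0.002]
contact_force: [-1.7, 3.6, 17.8]
opening: 0.04
```

```bash
python3 -c "
from h import *
look('u');fang('u')
for t in 'noqrstu':
    p=cv2.imread(f'pics/{t}c.png')[:400];h=cv2.cvtColor(p,cv2.COLOR_BGR2HSV).astype(int)
    m=((h[...,0]<6)|(h[...,0]>174))&(h[...,1]>170)&(h[...,2]>80)
    v,u=np.nonzero(m);print(t,'cent',u.mean().round(2),v.mean().round(2),end=' ')
"
```

```text
t 14.68 tcp [0.6046 0.0376 0.1631] yaw 0.502 F [-1.7  3.6 17.8] Fn 0.27 r 0.1507 ang -1.124 op 0.04
finger [221 142  12   8  78] r 0.0493 ang 1.385
n cent 466.41 110.19 o cent 464.84 106.95 q cent 464.44 105.65 r cent 463.76 104.69 s cent 463.37 103.41 t cent 465.18 108.04 u cent 466.4 110.35
```

View pics/uw.png

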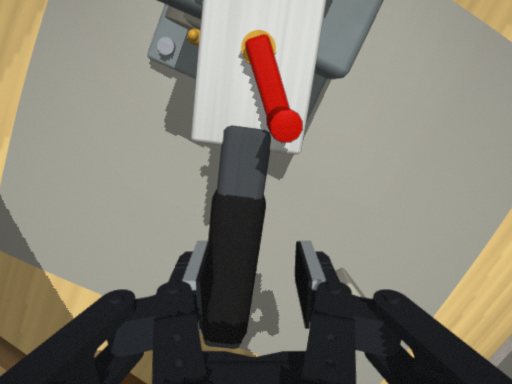

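View pics/uc.png

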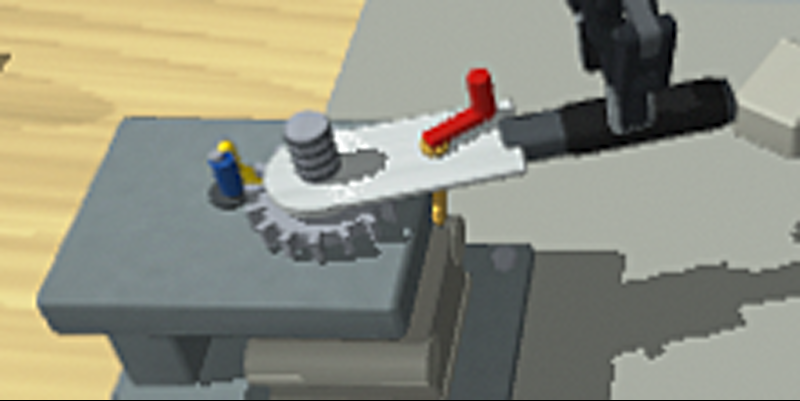

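```bash
python3 -c "
from h import *
s=rep();print(np.round(s['moment'],3), np.round(s['qvel'],4))
p,d=snapshot('scene');cv2.imwrite('pics/us.png',cv2.resize(p[70:220,190:350],None,fx=4.5,fy=3.9*1.15,interpolation=2)[:600])
rep()"
```

```text
t 14.78 tcp [0.6046 0.0376 0.1631] yaw 0.502 F [-2.6  4.1 17.1] Fn -0.28 r 0.1507 ang -1.124 op 0.0401
[ 0.504  0.836 -0.169] [-0.0003  0.002  -0.0008 -0.0003  0.0005 -0.0006]
t 14.82 tcp [0.6046 0.0376 0.1631] yaw 0.502 F [-2.9  3.8 17.2] Fn -0.74 r 0.1507 ang -1.124 op 0.04
```

View pics/us.png

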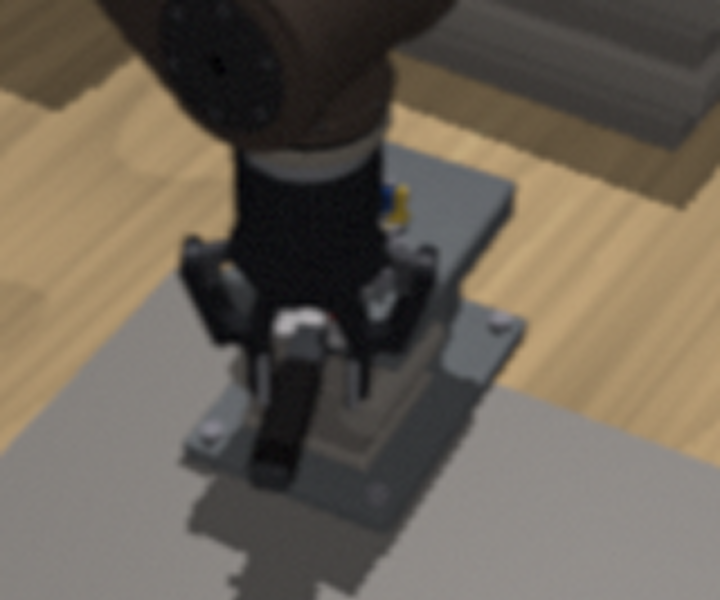

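Emit:
{"fn": "apply_moves", "kwargs": {"delta_pos": [[0, 0, -0.1], [0, 0, -0.25], [0.2, 0, -0.5], [0.5, 0, -0.65], [0.5, 0, -0.65]], "twist": [0, 0, 0, 0, 0], "fingers": [-0.06, -0.06, -0.06, -0.06, -0.06]}}

```text
t: 15.45
tool_pos: [0.5549, 0.1272, 0.2936]
ee_rot: [0.002, 0.508, 0.861, 0.002]
contact_force: [0.2, -0.6, 0.1]
opening: 0.0397
```

```bash
python3 -c "
from h import *
s,p,d,p2,d2=look('v');fang('v');np.save('v.npy',d)
import pickle;pickle.dump(s,open('sv.pkl','wb'))
cv2.imwrite('pics/vz.png',cv2.resize(p[:,:],None,fx=1.5,fy=1.5,interpolation=2))
cv2.imwrite('pics/vzc.png',cv2.resize(p2[190:250,90:170],None,fx=9,fy=9,interpolation=2))
"
```

```text
t 15.45 tcp [0.5549 0.1272 0.2936] yaw 0.505 F [ 0.2 -0.6  0.1] Fn -0.09 r 0.0488 ang -1.251 op 0.0397
finger [220 142  13   8  80] r 0.0495 ang 1.386
```

View pics/vz.png

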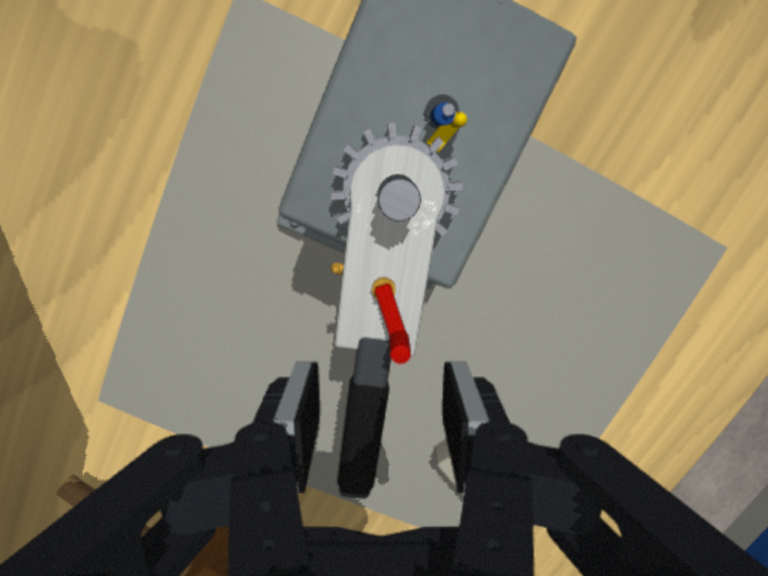

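View pics/vzc.png

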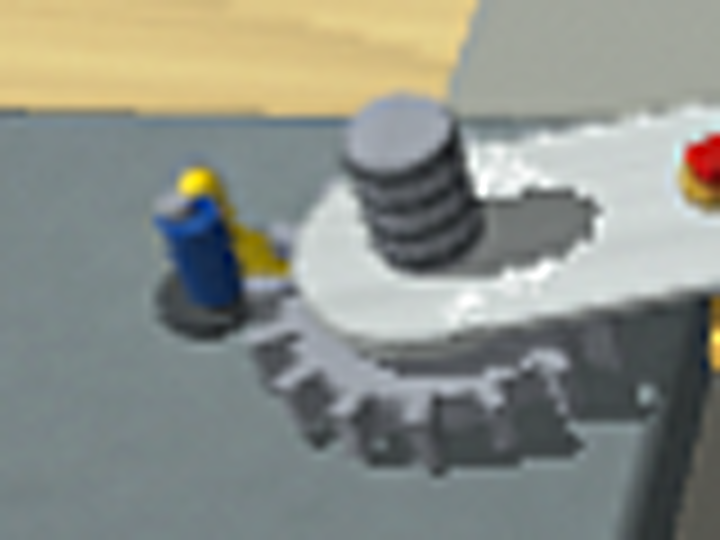

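```bash
python3 -c "
from h import *
import pickle
s=pickle.load(open('sv.pkl','rb'));c=cam('wrist',s);p=cv2.imread('pics/vw.png')
sc=onz(c,[[266.5,132]],.194)[0];f=onz(c,[[306.7,78.7]],.164)[0];st=onz(c,[[298.7,73]],.166)[0];ro=onz(c,[[295.5,76]],.162)[0]
for q in(sc,f,st,ro):
  r=(q-sc)[:2];print(q.round(4),np.hypot(*r),np.arctan2(r[1],r[0]))
print(np.linalg.norm((f-st)[:2]),np.linalg.norm((f-ro)[:2]))
h=onz(c,[[243,308]],.167)[0]; g=onz(c,[[248,240]],.167)[0]
for q in(h,g):
  r=(q-sc)[:2];print('handle',np.hypot(*r),np.arctan2(r[1],r[0]))
cv2.imwrite('pics/vzz.png',cv2.resize(p[45:165,220:340],None,fx=5,fy=5,interpolation=2))
"
```

```text
[0.5398 0.1741 0.194 ] 0.0 0.0
[0.5498 0.2247 0.164 ] 0.05153420638508181 1.375324435430768
[0.5417 0.2251 0.166 ] 0.05095607583029693 1.5327732070848015
[0.541  0.2222 0.162 ] 0.04810416523096374 1.5448101595857406
0.008080732270915976 0.009099750680664894
handle 0.1774394577228507 -1.177772310986192
handle 0.10232014620089294 -1.207843579936538
```

View pics/vzz.png

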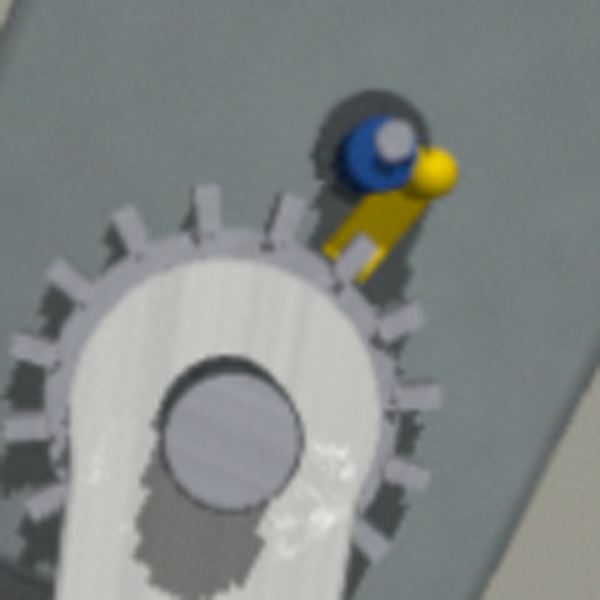

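```bash
python3 -c "
from h import *
rep();print(finish_job())"
```

```text
t 15.55 tcp [0.5554 0.1253 0.2915] yaw 0.504 F [ 0.  -0.3 -1.2] Fn -0.16 r 0.0507 ang -1.253 op 0.0404
the job is handed in; nothing more can be done
None
```

I flipped the red lever to loosening, then pumped the handle so the yellow stop finger is seated on the blue roller. The job is handed in at 15.6 s, with no verdict reported.

- **Lever:** I pushed the knob over with one finger pad, and the camera showed it snapped to the loosening side before I touched the handle.
- **Pumping:** The wheel turned anticlockwise in two working swings, about 1.1 rad in total. It stayed still on the return swings.
- **Seating:** Turning the wheel took about 5.2 N at the grip. Near the roller I crept in until the push rose and held at about 9.6 to 10 N. I estimate that puts 11 to 14 N on the stop, well under the 35 N limit. The handle was mid-range, clear of its end stops.
- **Last checks:** After I let go, the finger had not moved (angle 1.385 rad before release, 1.386 after). Finger and stud centres measured about 8 mm apart, inside the touching range, and the pictures show them in contact. The gripper was clear, reading about 0 N. I did not measure the stone, mallet, chisel or offcut again; the arm never went near them.

**Less clean points:**
- **Release:** I lifted before the pad was fully clear of the handle. A fingertip rode on the sleeve, pressing down about 17 N, and dragged the handle back roughly 0.06 to 0.08 rad in the free direction. The wheel did not move.
- **Push stiffness:** Once the finger touched, the push rose more slowly per millimetre than the quoted 0.04 mm per N suggests. I judged the seating by the held force, not by travel.

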